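Find the hidden catch of the specimen cool box and open its lid

TASK

Open the specimen cool box: feel with the fingertips along the flush white inlay at the front of its top for the hidden catch button, and press it in until the lid springs ajar. Then push the lid up and over backwards with the fingers until it rests fully open by itself. Leave the other things on the bench standing where they are.

Things in the scene. Friction and masses are not known exactly. Their poses are not given: they have to be found in the camera images.
- carrier: The specimen cool box: blue, fixed to the bench, 220 mm deep (x) x 380 wide (y) x 130 high, a flat level white top: in front, on the robot's side, a 46 mm deep deck with the inlay, behind it the lid. Origin at the centre of its underside; x towards the hinge, z up.
- inlay (a point): Centre of the upper face of a plain white inlay, 166 mm long (y) x 32 mm wide (x), let in flush in the cool box's white front deck, 130 mm above the bench. Axes: x level, from the robot's side towards the lid and hinge; y along the inlay; z up. The catch button hides in it, its centre on the centre line up to 50 mm to either side of this point (not given: feel for it). The rest is rigid.
- catch (a joint): How far the hidden button is pressed in (m): 0 flush, 0.006 fully in. The button is 63 mm long (along the inlay) x 30 mm wide, same white plastic, with a hairline gap round it. It moves straight down on a spring (2 N starts it, 5 N holds it in), lets go of the lid at about 0.004 and returns when let go. A fingertip that overlaps the rigid inlay or deck cannot press it.
- lid (a joint): Angle of the lid (rad): 0 shut, its top level with the deck; 1.85 fully open, leaning back on its stop. When the catch lets go, sprung pins raise it within about a second to about 0.5, where it stays. From there it is pushed on (2 to 8 N at its front edge); left short of upright (1.57) it falls back to 0.5, past about 1.7 it falls on to its stop.
- lid_edge (a point): Middle of the lower front edge of the lid; moves with the lid. The lid is a white slab, 172 mm from hinge line to this edge, 380 mm wide, 22 mm thick. Shut, this point lies 25 mm beyond the inlay's centre line and 108 mm above the bench. The lid's x axis points from this edge to the hinge.
- lid_hinge (a point): Middle of the lid's hinge line at the back (far side) of the box, 108 mm above the bench, 197 mm beyond the inlay's centre line, level and parallel to the inlay (this point's y axis). The lid's underside passes through it; the front edge swings up and away from the robot.
- bottle_a: Clear sample bottle with a white cap, 60 mm diameter, 142 mm high, standing at the side of the cool box; origin at the centre of its foot, z up. Bystander.
- bottle_b: Another bottle like bottle_a. Bystander.
- cup: Capped specimen jar, 64 mm diameter, 72 mm high, standing; origin at the centre of its foot, z up. Bystander.
- ice_pack: Blue hard-shell ice pack lying flat, 160 x 95 x 28 mm; origin at the centre of its underside. Bystander.
- logger: Small grey temperature logger lying in front of the cool box, 86 x 52 x 20 mm; origin at the centre of its underside. Bystander.
- tape: Roll of paper tape lying flat in front of the cool box, 90 mm diameter, 24 mm high; origin at the centre of its underside. Bystander.

How it is judged:
On the way, in this order (a step that is already met when the one before it is completed fails the run):
1. the hidden catch button is pressed in (over 3 mm of its 6) (value of joint catch above 0.003 m and value of joint lid below 0.3 rad), for 0.05 s.
2. the lid has sprung ajar by itself (over 0.3 rad) with the button let go (under 1 mm) (value of joint lid between 0.3 and 1.2 rad and value of joint catch below 0.001 m), for 0.1 s.
3. the lid is pushed past upright (value of joint lid above 1.6 rad), for 0.05 s.
At the end, for the whole second after the job is handed in: The lid rests fully open on its stop (over 1.75 rad, still), the catch button is let go and flush within 1 mm, and every bystander is within 30 mm of where it stood, the bottles and the jar upright (value of joint lid above 1.75 rad and velocity of joint lid between -0.1 and 0.1 rad/s and value of joint catch below 0.001 m and distance of each of bottle_a, bottle_b, cup, ice_pack, logger, tape from where it was at the start of the episode below 0.03 m and angle between each of bottle_a, bottle_b, cup's own z axis and vertical below 0.2 rad); the robot touches nothing.
It fails at once if a bottle, jar or other bystander is knocked, lifted or carried (moved over 30 mm) (distance of any of bottle_a, bottle_b, cup, ice_pack, logger, tape from where it was at the start of the episode above 0.03 m).
It fails at once if a bottle or the jar is tipped (angle between any of bottle_a, bottle_b, cup's own z axis and vertical above 0.5 rad).
It also fails if it takes over 58 s, if anything falls off the work surface, if the arm or the gripper's body presses on something with over 40 N, if the wrist force passes 120 N, or if a joint passes its speed limit or range.

ROBOT

A 6-joint arm with a two-finger parallel gripper is mounted at the origin on the work surface. World frame = base frame: x ahead of the robot, y to its left, z up, the work surface at z = 0. Lengths are in m, angles in rad, forces in N, time in s.
With the tool pointing down it reaches from about 0.25 to 0.725 m from the base axis. Payload 9.7 kg.
Tool frame: the origin (TCP) lies between the finger pads; the fingertips stand r.finger_overhang ahead of it and the grasp point (between the pads) lies 3 mm ahead of it (r.finger_overhang is the distance from the TCP to the fingertips, in m); z points along the fingers, y is the line along which they close (so a half turn about z gives the same grasp; the last joint's range is limited). The gripper opens to 85 mm and grips with 20 to 120 N. Pads are 22 mm wide; open, the fingers measure 114 mm over their backs; the gripper's body (76 mm by 85 mm) begins 54 mm behind the grasp point. The pads swing forward as they close: fully open they stand 13 mm farther back than shut.
Start: joints at [0, 0.087, 0.176, 1.66, 0, 1.571], TCP at [0.55, -0, 0.253] pointing down, gripper open.
Joint ranges: [-3.13, 3.13], [-0.85, 1.81], [-1.15, 1.24], [-2.2, 2.28], [-1.44, 1.52], [-3.14, 3.14]. Speed limits (rad/s): [2.22, 2.22, 2.57, 3.14, 3.14, 3.14].

INTERFACE

Orientations are given as a unit quaternion [x, y, z, w].
In Python, from workcell import readout, optics, job, r gives the robot as it stands.
- The arm moves only by the tool play_rows, never from a script. Its argument "targets" is a list that holds one entry, the list of rows, each a list of 7 numbers: the shift along the tool's x, y, z in m, then the turn, a rotation vector about the tool's x, y, z in degrees, then the closure, from 0 (fully open) to 1 (shut). In form: [[[tx, ty, tz, ax, ay, az, grip], ...]]. A call has 1 to 10 rows; each row shifts and turns the commanded pose from where the row before left it, along the tool's axes as they then stand; what a row does not reach is not made up. A row lasts 1/12 s, in which the tool goes at most 41.7 mm and 7.16 degrees, less where a joint would pass 70% of its speed; a pose out of reach is approached as far as the arm can. A call with a gripper value outside its range is refused whole. The fingers move at their own pace and stop on an object; "grip_force" is the grip in N (left out, the last holds). Time passes only in rows, so rows that do not move let the fingers close. It gives the time, the measured TCP pose, the force and the opening at its end, in the units of the state.
- readout.state(): the state, without advancing time (a new reading comes with each control period).
- optics.grab_frame(name): name is "scene" or "side" or "wrist"; returns a dict with "image" (420x560x3 uint8, red, green, blue), "range_z" (420x560 float32, m along the optical axis (not along the pixel's ray), 0 where there is no reading), "fovy" (degrees; the focal length in pixels is half the picture's height over the tangent of half this angle, whatever the lens; pixels are square), "cx", "cy" (the principal point, pixels), "extrinsics" (4x4, takes a point from world to camera coordinates). Camera axes: x right, y down, z forward; pixel columns grow to the right and rows downward; lengths in m; the calibration is good to about 2 mm. A picture is of the moment at which its call begins.
- job.sign_off(): hands the job in, once; it reports no verdict.
The state is a dict: "t": time; "q": joint angles; "qd": joint speeds; "tau": joint torques, N m; "position": TCP position; "orientation": TCP orientation; "contact_force": force on the tool from outside, world axes, zero at the start; "torque": the same for the moment, N m; "opening": opening from 0.0 (shut) to 1.0 (fully open).
Only numpy, scipy, OpenCV 4.12 (cv2) and the standard library are available. Lean on these libraries where they do the work, as an engineer would, in place of code of your own. Each camera call takes 0.05 s, during which the arm holds its last target. There are 200 camera calls.

## Working session

There is one attempt and no reset: what is moved stays moved. The work goes in short steps, Python scripts to look and compute and a tool call to move; the robot and the scene stay as the last step left them, time stands still between calls to the robot, and variables do not carry over. Pictures are saved under pics/ and viewed, on a budget of 10 in all, crops included, one or two more only if the job needs it, and the job is handed in when it is done.

Besides the shell and the picture viewer there is one more tool, called after "Emit:" by a JSON object that holds its "method" and its "body". play_rows: Moves the arm, as the interface text tells. Its arguments: {"type":"object","properties":{"targets":{"type":"array"},"grip_force":{"type":"number"}},"required":["targets"]}

```bash
mkdir -p pics
python3 - <<'E'
from workcell import readout, optics, job, r
import cv2,numpy as np
for n in ("scene","side"):
    f=optics.grab_frame(n); cv2.imwrite(f"pics/{n}0.png",f["image"][:,:,::-1]); np.savez(f"{n}0.npz",**f)
s=readout.state(); print(s,r.finger_overhang)
E
```

```text
{'t': 0.1, 'q': array([-1.81311294e-05,  8.73741391e-02,  1.75227237e-01,  1.65985388e+00,
       -7.04200347e-08,  1.57080264e+00]), 'qd': array([-0.00042186, -0.00079126,  0.00186828,  0.00109728, -0.00054084,
       -0.00019199]), 'tau': array([ 5.47294949e-04, -5.21561801e+01,  4.65652657e+01,  1.59993977e-02,
       -1.19309320e-06, -5.24902489e-06]), 'position': array([ 5.49800392e-01, -9.98702250e-06,  2.52678100e-01]), 'orientation': array([ 7.07115294e-01,  7.07098012e-01, -4.25861206e-04, -4.25816445e-04]), 'contact_force': array([-0.18557061,  0.18038075,  1.09617443]), 'torque': array([0.00553833, 0.00990853, 0.0481956 ]), 'opening': 0.9962389475586005} 0.022
```

View pics/scene0.png

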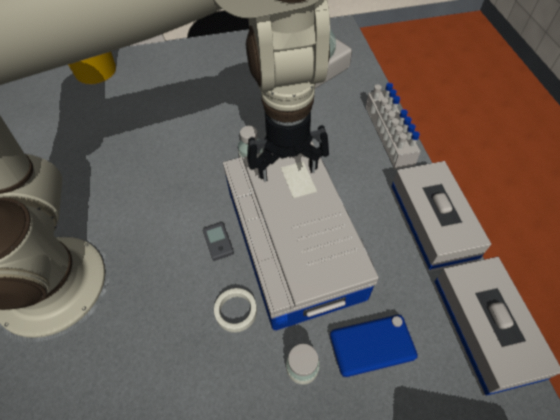

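View pics/side0.png

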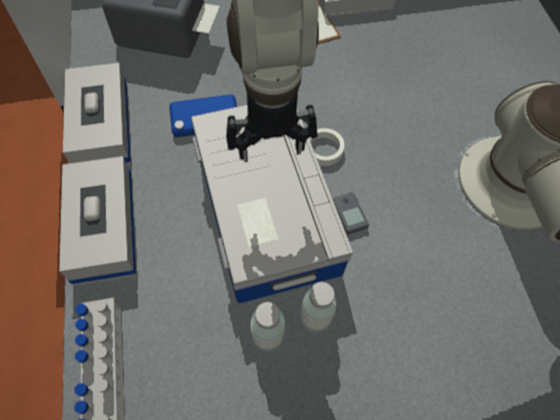

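The scene view shows the box, with its front (deck) edge running from about (228,163) to (275,315). The tape, logger, jar and ice pack are near it. The side view shows both bottles at the box's left end, (265,325) and (318,305), and inlay lines from about (290,150) to (345,245). Next I measure the top in both views.

```bash
cat > h.py <<'E'
import numpy as np,cv2
def pts(f):
    z=f["range_z"];H,W=z.shape;fo=H/2/np.tan(np.radians(float(f["fovy"]))/2)
    v,u=np.mgrid[:H,:W]
    c=np.stack([(u-f["cx"])/fo*z,(v-f["cy"])/fo*z,z],-1);E=f["extrinsics"]
    return (c-E[:3,3])@E[:3,:3]
def proj(f,p):
    fo=420/2/np.tan(np.radians(float(f["fovy"]))/2);E=f["extrinsics"];c=np.asarray(p)@E[:3,:3].T+E[:3,3]
    return c[:,:2]/c[:,2:]*fo+[f["cx"],f["cy"]]
def onplane(f,uv,h):
    fo=420/2/np.tan(np.radians(float(f["fovy"]))/2);E=f["extrinsics"];uv=np.asarray(uv,float)
    d=np.c_[(uv-[f["cx"],f["cy"]])/fo,np.ones(len(uv))]@E[:3,:3];o=-E[:3,:3].T@E[:3,3]
    return o+d*((h-o[2])/d[:,2])[:,None]
E
python3 - <<'E'
from h import *
al=[]
for n in("scene","side"):
    f=np.load(n+"0.npz");P=pts(f);m=(abs(P[...,2]-.13)<.006)&(f["range_z"]>0)&(P[...,0]>.3)&(P[...,0]<.85)
    m=cv2.morphologyEx(m.astype(np.uint8),cv2.MORPH_OPEN,np.ones((5,5)))
    k,l,s,_=cv2.connectedComponentsWithStats(m); 
    for i in range(1,k):
        if s[i,4]>300:
            q=P[l==i];print(n,s[i],q.min(0),q.max(0),np.median(q[:,2]),cv2.minAreaRect((q[:,:2]*1000).astype(np.float32)))
E
python3 - <<'E'
from h import *
import cv2
f=np.load("side0.npz")
c=f["image"][110:270,240:370,::-1]; a=cv2.resize(c,None,fx=3.6,fy=3.6,interpolation=cv2.INTER_CUBIC)
cv2.imwrite("pics/sidecrop.png",a)
E
```

```text
scene [  224   155   154   157 14358] [ 0.431191   -0.22107032  0.12400155] [0.68383965 0.16240402 0.13583771] 0.13051878603627198 ((557.1411743164062, -20.485336303710938), (220.0193634033203, 382.8115539550781), 5.570601463317871)
side [  192   107   160   177 15984] [ 0.42835974 -0.21006724  0.12403688] [0.68140493 0.17726499 0.13599802] 0.12980729784570383 ((554.47412109375, -21.645599365234375), (220.7992401123047, 382.3333435058594), 5.562566757202148)
```

View pics/sidecrop.png

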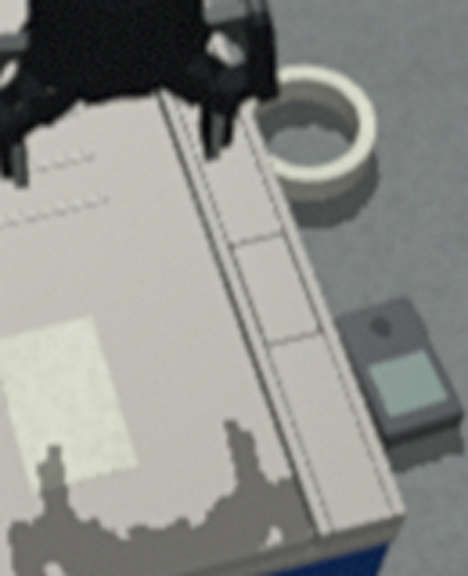

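The crop shows two cross lines on the inlay, at about (258,240) and (292,340). They may mark the button, so I convert them to box coordinates.

Run:
```python
from h import *
C=np.array([.5558,-.0211]);a=np.radians(5.57);X=np.array([np.cos(a),np.sin(a)]);Y=np.array([-X[1],X[0]])
f=np.load("side0.npz")
uv=np.array([(230,245),(285,235),(265,345),(320,335),(160,92),(320,535),(245,108),(403,515)])/3.6+[240,110]
p=onplane(f,uv,.13)[:,:2]
print(np.c_[(p-C)@X,(p-C)@Y].round(4))
i=C-.0885*X;print("inlay",i,"hinge",C+.108*X)
# bystanders
for n in("scene","side"):
    g=np.load(n+"0.npz");P=pts(g);x=(P[...,:2]-C)@X;y=(P[...,:2]-C)@Y
    for lo,hi in((.015,.09),(.1355,.16)):
        m=(P[...,2]>lo)&(P[...,2]<hi)&(g["range_z"]>0)&(P[...,0]>.25)&(P[...,0]<.75)&(abs(P[...,1])<.4)&~((abs(x)<.115)&(abs(y)<.195))
        k,l,s,_=cv2.connectedComponentsWithStats(m.astype(np.uint8))
        for j in range(1,k):
            if s[j,4]>60:q=P[l==j];print(n,lo,s[j,:4],q.min(0).round(3),q.max(0).round(3))
```

```text
[[-0.0735  0.0167]
 [-0.1042  0.0186]
 [-0.0727  0.0803]
 [-0.1024  0.0823]
 [-0.0659 -0.0911]
 [-0.0658  0.1894]
 [-0.109  -0.0677]
 [-0.1091  0.1903]]
inlay [ 0.46771787 -0.02968997] hinge [ 0.66329006 -0.01061733]
scene 0.015 [203 222  30  37] [ 0.354 -0.026  0.015] [0.414 0.066 0.026]
scene 0.015 [214 288  42  42] [ 0.354 -0.201  0.015] [ 0.443 -0.111  0.029]
scene 0.015 [306 300  39  16] [ 0.536 -0.227  0.077] [ 0.616 -0.212  0.086]
scene 0.015 [330 314  87  62] [ 0.579 -0.34   0.015] [ 0.739 -0.243  0.036]
scene 0.015 [286 343  33  40] [ 0.478 -0.334  0.015] [ 0.541 -0.273  0.076]
scene 0.1355 [240 125  17  15] [0.483 0.206 0.136] [0.524 0.246 0.147]
side 0.015 [169  95  68  41] [ 0.577 -0.34   0.015] [ 0.737 -0.242  0.035]
side 0.015 [314 129  30  34] [ 0.351 -0.203  0.015] [ 0.425 -0.11   0.028]
side 0.015 [332 193  37  40] [ 0.351 -0.026  0.015] [0.412 0.066 0.025]
side 0.015 [273 276  43  15] [0.496 0.17  0.075] [0.576 0.184 0.085]
side 0.015 [301 302  34  30] [0.476 0.213 0.015] [0.531 0.256 0.09 ]
side 0.015 [251 326  34  25] [0.569 0.242 0.015] [0.628 0.275 0.09 ]
side 0.1355 [310 283  24  24] [0.481 0.205 0.136] [0.521 0.246 0.146]
side 0.1355 [255 303  25  25] [0.578 0.224 0.137] [0.618 0.265 0.146]
```

Emit:
{"method": "play_rows", "body": {"targets": [[[-0.01,-0.0274,0,0,0,0,1],[-0.01,-0.0274,0,0,0,0,1],[-0.01,-0.0274,0,0,0,0,1],[0,0,0,0,0,7,1],[0,0,0,0,0,7,1],[0,0,0,0,0,7,1],[0,0,0,0,0,7,1],[0,0,0,0,0,7,1],[0,0,0,0,0,7,1],[0,0,0,0,0,7,1]]]}}

```text
t: 0.93
position: [0.4676, -0.03, 0.253]
orientation: [0.938, 0.347, -0.0, -0.0]
contact_force: [0.1, -0.2, 0.1]
opening: -0.0
```

Run:
```python
from workcell import readout
s=readout.state();print(s["q"].round(3),s["position"],s["orientation"].round(3))
```

```text
[-0.064 -0.106 -0.016  1.661 -0.     2.368] [ 0.4676489  -0.03002367  0.25296911] [ 0.938  0.347 -0.    -0.   ]
```

Emit:
{"method": "play_rows", "body": {"targets": [[[0,0,0,0,0,-7.1,1],[0,0,0,0,0,-7.1,1],[0,0,0,0,0,-7.1,1],[0,0,0,0,0,-7.1,1],[0,0,0,0,0,-7.1,1],[0,0,0,0,0,-7.1,1],[0,0,0,0,0,-7.1,1],[0,0,0,0,0,-7.1,1],[0,0,0,0,0,-7.1,1],[0,0,0,0,0,-7.1,1]]]}}

```text
t: 1.77
position: [0.4677, -0.03, 0.2529]
orientation: [0.557, 0.831, -0.0, -0.0]
contact_force: [0.0, 0.7, -0.2]
opening: -0.001
```

Emit:
{"method": "play_rows", "body": {"targets": [[[0,0,0,0,0,-7.1,1],[0,0,0,0,0,-7.1,1],[0,0,0,0,0,-7.1,1],[0,0,0,0,0,-7.1,1],[0,0,0,0,0,-7.1,1],[0,0,0,0,0,-7.1,1],[0,0,0,0,0,-7.1,1],[0,0,0,0,0,-7.1,1],[0,0,0,0,0,-7.1,1],[0,0,0,0,0,-7.1,1]]]}}

```text
t: 2.6
position: [0.4676, -0.03, 0.2529]
orientation: [-0.029, 1.0, 0.0, -0.0]
contact_force: [-0.4, 1.1, -0.1]
opening: -0.002
```

Emit:
{"method": "play_rows", "body": {"targets": [[[0,0,0,0,0,-2.57,1],[0,0,0,0,0,0,1]]]}}

```text
t: 2.77
position: [0.4677, -0.03, 0.253]
orientation: [-0.05, 0.999, 0.0, -0.0]
contact_force: [-0.3, 0.2, 0.7]
opening: 0.002
```

Run:
```python
from workcell import readout,optics
import cv2,numpy as np
from h import *
s=readout.state();print(s["t"],s["q"].round(3),s["position"],s["orientation"].round(4))
f=optics.grab_frame("wrist");np.savez("w1.npz",**f);cv2.imwrite("pics/w1.png",f["image"][:,:,::-1])
P=pts(f);print(P[30,280],P[200,100],P[200,280],P[200,480])
g=optics.grab_frame("scene");np.savez("s1.npz",**g)
```

```text
2.7667 [-0.064 -0.106 -0.016  1.661  0.    -0.163] [ 0.46768609 -0.02999617  0.25299373] [-4.960e-02  9.988e-01  0.000e+00 -3.000e-04]
[ 0.32200611 -0.04200754 -0.00073747] [ 0.4692381  -0.1593563   0.13000177] [ 0.45660393 -0.02952879  0.12942395] [0.44254215 0.11553272 0.12857423]
```

View pics/w1.png

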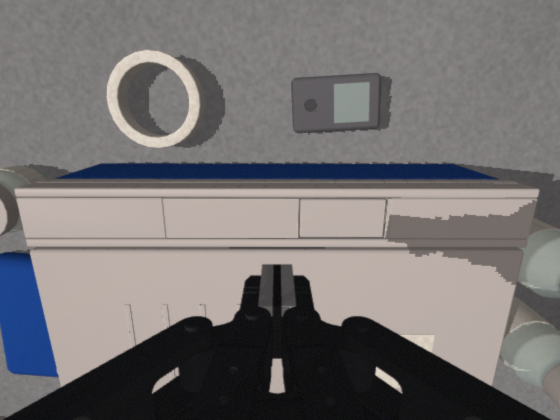

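The wrist view shows the tape, logger, deck and shut fingers. The inlay has cross lines at columns 164, 299 and 384 on rows 198 to 238. I check those spacings and the centre line.

Run:
```python
from h import *
C=np.array([.5558,-.0211]);a=np.radians(5.57);X=np.array([np.cos(a),np.sin(a)]);Y=np.array([-X[1],X[0]])
f=np.load("w1.npz")
p=onplane(f,[(164,217),(299,218),(384,218),(340,197),(340,238),(300,247),(340,188),(20,192),(536,192)],.13)[:,:2]
print(np.c_[p,(p-C)@X,(p-C)@Y].round(4))
i=C-.0885*X;print(i+.0495*Y)
```

```text
[[ 0.4777 -0.1132 -0.0867 -0.0841]
 [ 0.4687 -0.0142 -0.086   0.0153]
 [ 0.4626  0.048  -0.0861  0.0779]
 [ 0.45    0.0134 -0.102   0.0446]
 [ 0.4814  0.0182 -0.0703  0.0464]
 [ 0.4916 -0.0108 -0.0629  0.0165]
 [ 0.4434  0.0124 -0.1086  0.0442]
 [ 0.4689 -0.2163 -0.1055 -0.1859]
 [ 0.4325  0.1531 -0.1058  0.1853]]
[0.46291331 0.01957631]
```

The spacings fit: 62.6 mm for the right-hand piece, the button's length, against 100 mm for the left. The button centre is about +48 mm. I'll confirm by feel.

Emit:
{"method": "play_rows", "body": {"targets": [[[-0.0015,0.0242,0.01,0,0,0,1],[0,0.0242,0.018,0,0,0,1],[0,0,0.02,0,0,0,1],[0,0,0.02,0,0,0,1],[0,0,0.018,0,0,0,1],[0,0,0,0,0,0,1]]]}}

```text
t: 3.37
position: [0.4631, 0.0185, 0.1638]
orientation: [-0.048, 0.999, 0.0, -0.003]
contact_force: [-0.2, 0.8, -0.4]
opening: 0.003
```

Emit:
{"method": "play_rows", "body": {"targets": [[[0,0,0.004,0,0,0,1],[0,0,0.004,0,0,0,1],[0,0,0.002,0,0,0,1],[0,0,0.002,0,0,0,1],[0,0,0,0,0,0,1]]]}}

```text
t: 3.78
position: [0.4647, 0.0182, 0.1555]
orientation: [-0.048, 0.999, -0.0, 0.0]
contact_force: [1.3, 0.2, 1.0]
opening: 0.001
```

Emit:
{"method": "play_rows", "body": {"targets": [[[0,0,0.001,0,0,0,1],[0,0,0,0,0,0,1]]]}}

```text
t: 3.95
position: [0.4647, 0.0183, 0.1545]
orientation: [-0.049, 0.999, 0.0, 0.0]
contact_force: [-0.8, 0.4, -0.2]
opening: 0.003
```

Emit:
{"method": "play_rows", "body": {"targets": [[[0,0,0.001,0,0,0,1],[0,0,0,0,0,0,1]]]}}

```text
t: 4.12
position: [0.4646, 0.0183, 0.1532]
orientation: [-0.049, 0.999, 0.0, 0.0]
contact_force: [-0.3, -1.0, 0.1]
opening: -0.0
```

Emit:
{"method": "play_rows", "body": {"targets": [[[0,0,0.001,0,0,0,1],[0,0,0.001,0,0,0,1],[0,0,0,0,0,0,1]]]}}

```text
t: 4.37
position: [0.4647, 0.0183, 0.1513]
orientation: [-0.049, 0.999, -0.0, 0.0]
contact_force: [-0.8, -0.5, 0.7]
opening: 0.003
```

Emit:
{"method": "play_rows", "body": {"targets": [[[0,0,0.001,0,0,0,1],[0,0,0,0,0,0,1]]]}}

```text
t: 4.53
position: [0.4646, 0.0183, 0.1504]
orientation: [-0.049, 0.999, -0.0, 0.0]
contact_force: [0.1, 0.0, 2.1]
opening: -0.0
```

Emit:
{"method": "play_rows", "body": {"targets": [[[0,0,0.001,0,0,0,1],[0,0,0,0,0,0,1]]]}}

```text
t: 4.7
position: [0.4647, 0.0183, 0.1494]
orientation: [-0.049, 0.999, 0.0, 0.0]
contact_force: [-1.0, -1.2, 4.0]
opening: -0.003
```

A soft give with 2 to 4 N: that's the button. I press on, then withdraw up and back.

Emit:
{"method": "play_rows", "body": {"targets": [[[0,0,0.0015,0,0,0,1],[0,0,0.001,0,0,0,1],[0,0,0.0005,0,0,0,1],[0,0,0,0,0,0,1]]]}}

```text
t: 5.03
position: [0.4647, 0.0183, 0.1462]
orientation: [-0.049, 0.999, -0.0, 0.0]
contact_force: [-0.1, -0.1, 4.7]
opening: 0.0
```

Emit:
{"method": "play_rows", "body": {"targets": [[[0,0,-0.02,0,0,0,1],[0.03,0,-0.025,0,0,0,1],[0.03,0,-0.02,0,0,0,1],[0.03,0,0,0,0,0,1],[0,0,0,0,0,0,1],[0,0,0,0,0,0,1],[0,0,0,0,0,0,1],[0,0,0,0,0,0,1],[0,0,0,0,0,0,1]]]}}

```text
t: 5.78
position: [0.3754, 0.0096, 0.2106]
orientation: [-0.049, 0.999, 0.0, -0.001]
contact_force: [0.8, -0.5, -0.3]
opening: -0.001
```

```bash
cat > lid.py <<'E'
from workcell import readout,optics
from h import *
import sys
C=np.array([.5558,-.0211]);a=np.radians(5.57);X=np.array([np.cos(a),np.sin(a)]);Y=np.array([-X[1],X[0]])
s=readout.state();print(s["t"],s["q"].round(3),s["position"].round(4),s["orientation"].round(3))
for n in("scene","side"):
    f=optics.grab_frame(n);cv2.imwrite(f"pics/{n}{sys.argv[1]}.png",f["image"][:,:,::-1])
    P=pts(f);x=(P[...,:2]-C)@X;y=(P[...,:2]-C)@Y;z=P[...,2]
    m=(abs(y)<.18)&(x>-.12)&(x<.3)&(z>.1)&(z<.33)&(f["image"].min(-1)>60)
    for b in np.arange(-.1,.2,.02):
        k=m&(abs(x-b)<.005)
        if k.sum()>20: print(n,round(b,2),k.sum(),np.percentile(z[k],[10,50,90]).round(3))
E
python3 lid.py 2
```

```text
5.7833 [ 0.026 -0.34  -0.291  1.622  0.    -0.072] [0.3754 0.0096 0.2106] [-0.049  0.999  0.    -0.001]
scene -0.1 728 [0.128 0.13  0.132]
scene -0.08 714 [0.128 0.13  0.132]
scene -0.06 275 [0.124 0.129 0.131]
scene -0.04 339 [0.109 0.196 0.199]
scene -0.02 768 [0.202 0.206 0.209]
scene 0.0 665 [0.193 0.195 0.198]
scene 0.02 655 [0.182 0.184 0.187]
scene 0.04 626 [0.171 0.173 0.176]
scene 0.06 581 [0.16  0.162 0.165]
scene 0.08 559 [0.149 0.151 0.154]
scene 0.1 524 [0.138 0.14  0.143]
scene 0.12 282 [0.128 0.13  0.132]
side -0.1 796 [0.127 0.13  0.132]
side -0.08 799 [0.128 0.13  0.131]
side -0.06 275 [0.108 0.124 0.129]
side -0.04 300 [0.191 0.198 0.202]
side -0.02 1047 [0.201 0.204 0.207]
side 0.0 1021 [0.19  0.193 0.196]
side 0.02 1004 [0.179 0.182 0.185]
side 0.04 977 [0.168 0.171 0.174]
side 0.06 930 [0.157 0.16  0.163]
side 0.08 919 [0.146 0.149 0.152]
side 0.1 895 [0.135 0.138 0.141]
side 0.12 289 [0.126 0.128 0.13 ]
```

The lid is ajar at 0.5 rad (slope 0.55). The camera may end up below the gripper when I tilt forward, so I check the wrist-camera offset first.

Run:
```python
from h import *
f=np.load("w1.npz");E=f["extrinsics"];print("cam",-E[:3,:3].T@E[:3,3],"fwd",E[2,:3]," tcp .4677 -.03 .253")
```

```text
cam [ 0.39201846 -0.03825295  0.37275675] fwd [ 0.29966552  0.02922446 -0.95359662]  tcp .4677 -.03 .253
```

View pics/scene2.png

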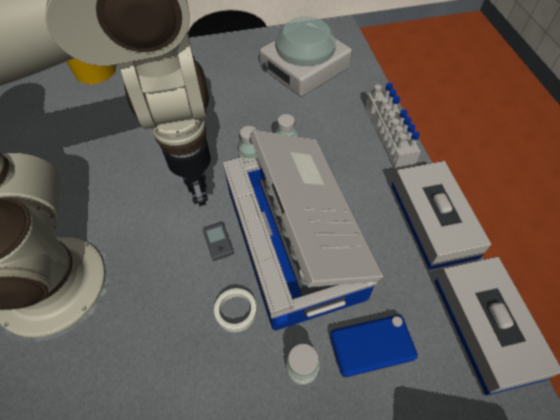

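The scene view shows the lid raised, the arm clear of it, and all bystanders in place. I tilt the fingers forward by 60 degrees.

Emit:
{"method": "play_rows", "body": {"targets": [[[0,-0.016,-0.01,0,-6,0,1],[0,-0.016,0,0,-6,0,1],[0,-0.016,0,0,-6,0,1],[0,0,0,0,-6,0,1],[0,0,0,0,-6,0,1],[0,0,0,0,-6,0,1],[0,0,0,0,-6,0,1],[0,0,0,0,-6,0,1],[0,0,0,0,-6,0,1],[0,0,0,0,-6,0,1]]]}}

```text
t: 6.72
position: [0.4924, -0.0913, 0.2465]
orientation: [-0.053, 0.89, 0.051, 0.45]
contact_force: [1.1, 0.1, -0.1]
opening: -0.003
```

Emit:
{"method": "play_rows", "body": {"targets": [[[0,0,0,0,0,0,1],[0,0,0,0,0,0,1]]]}}

```text
t: 6.88
position: [0.4909, -0.0912, 0.2438]
orientation: [-0.052, 0.892, 0.051, 0.447]
contact_force: [0.1, 0.3, 0.1]
opening: 0.005
```

```bash
cat > pose.py <<'E'
from workcell import readout
from scipy.spatial.transform import Rotation as R
import numpy as np
C=np.array([.5558,-.0211]);a=np.radians(5.57);X=np.array([np.cos(a),np.sin(a),0]);Y=np.array([-X[1],X[0],0]);Z=np.array([0,0,1.])
s=readout.state();M=R.from_quat(s["orientation"]).as_matrix();p=s["position"]-[*C,0]
B=np.stack([X,Y,Z])
print("t",round(s["t"],2),"q",s["q"].round(2),"box pos",(B@p).round(4),"F",(B@s["contact_force"]).round(1),"tool axes in box (cols)\n",(B@M).round(3))
E
python3 pose.py
```

```text
t 6.88 q [-0.42 -0.85 -0.8   0.77  0.47 -0.33] box pos [-0.0714 -0.0635  0.2438] F [0.1 0.3 0.1] tool axes in box (cols)
 [[-0.597 -0.041  0.801]
 [ 0.012  0.998  0.06 ]
 [-0.802  0.045 -0.595]]
```

Emit:
{"method": "play_rows", "body": {"targets": [[[0,0,0,0,4,0,1],[0,0,0,0,0,0,1],[0,0,0,0,0,0,1]]]}}

```text
t: 7.13
position: [0.4919, -0.0901, 0.2468]
orientation: [-0.055, 0.906, 0.049, 0.417]
contact_force: [-0.1, -0.0, -0.5]
opening: 0.002
```

```bash
python3 pose.py
```

```text
t 7.13 q [-0.4  -0.79 -0.73  0.84  0.43 -0.35] box pos [-0.0703 -0.0624  0.2468] F [-0.1 -0.  -0.5] tool axes in box (cols)
 [[-0.648 -0.044  0.76 ]
 [ 0.005  0.998  0.062]
 [-0.761  0.044 -0.647]]
```

Emit:
{"method": "play_rows", "body": {"targets": [[[0,0,0,3.5,0,0,1],[0,0,0,0,7,0,1],[0,0,0,0,7,0,1],[0,0,0,0,6,0,1],[0,0,0,0,0,0,1],[0,0,0,0,0,0,1]]]}}

```text
t: 7.63
position: [0.4923, -0.09, 0.2452]
orientation: [-0.045, 0.966, 0.015, 0.255]
contact_force: [-0.9, 0.9, -0.8]
opening: -0.002
```

```bash
python3 pose.py
```

```text
t 7.63 q [-0.28 -0.51 -0.43  1.16  0.19 -0.33] box pos [-0.0699 -0.0624  0.2452] F [-0.8  1.  -0.8] tool axes in box (cols)
 [[-0.869  0.002  0.494]
 [ 0.004  1.     0.004]
 [-0.494  0.005 -0.869]]
```

Emit:
{"method": "play_rows", "body": {"targets": [[[0.0195,0.015,-0.011,0,0,0,1],[0.0195,0.015,-0.011,0,0,0,1],[0.0112,0,0.0197,0,0,0,1],[0.0112,0,0.0197,0,0,0,1],[0.0112,0,0.0197,0,0,0,1],[0,0,0,0,0,0,1],[0,0,0,0,0,0,1]]]}}

```text
t: 8.22
position: [0.4429, -0.0644, 0.1769]
orientation: [-0.045, 0.966, 0.014, 0.255]
contact_force: [-0.8, 0.5, 0.3]
opening: 0.0
```

```bash
python3 pose.py
```

```text
t 8.22 q [-0.24 -0.68 -0.66  1.1   0.17 -0.29] box pos [-0.1165 -0.0322  0.1769] F [-0.7  0.6  0.3] tool axes in box (cols)
 [[-0.869  0.004  0.494]
 [ 0.006  1.     0.002]
 [-0.494  0.005 -0.869]]
```

Emit:
{"method": "play_rows", "body": {"targets": [[[-0.0187,0,0.0106,0,0,0,1],[-0.0187,0,0.0106,0,0,0,1],[-0.0187,0,0.0106,0,0,0,1],[0,0,0,0,0,0,1],[0,0,0,0,0,0,1]]]}}

```text
t: 8.63
position: [0.5087, -0.0585, 0.179]
orientation: [-0.045, 0.966, 0.014, 0.255]
contact_force: [-1.1, -1.2, -0.0]
opening: 0.001
```

```bash
python3 pose.py
python3 - <<'E'
import numpy as np
p=np.linspace(.38,1.8,21);K=np.c_[.108-.15*np.cos(p),.108+.15*np.sin(p)];d=np.diff(K,axis=0)
print(np.c_[p[1:],d@[-.869,-.494],d@[.494,-.869],K[1:]+[-.0205,.0135]].round(4))
E
```

```text
t 8.63 q [-0.19 -0.5  -0.56  1.01  0.14 -0.24] box pos [-0.0505 -0.0326  0.179 ] F [-1.2 -1.1 -0. ] tool axes in box (cols)
 [[-0.869  0.003  0.495]
 [ 0.005  1.     0.002]
 [-0.495  0.004 -0.869]]
[[ 4.510e-01 -8.500e-03 -6.300e-03 -4.750e-02  1.869e-01]
 [ 5.220e-01 -9.000e-03 -5.700e-03 -4.250e-02  1.963e-01]
 [ 5.930e-01 -9.400e-03 -5.100e-03 -3.690e-02  2.053e-01]
 [ 6.640e-01 -9.700e-03 -4.400e-03 -3.060e-02  2.139e-01]
 [ 7.350e-01 -1.000e-02 -3.700e-03 -2.380e-02  2.221e-01]
 [ 8.060e-01 -1.020e-02 -3.000e-03 -1.640e-02  2.297e-01]
 [ 8.770e-01 -1.040e-02 -2.200e-03 -8.400e-03  2.368e-01]
 [ 9.480e-01 -1.050e-02 -1.500e-03  0.000e+00  2.433e-01]
 [ 1.019e+00 -1.060e-02 -7.000e-04  8.900e-03  2.492e-01]
 [ 1.090e+00 -1.060e-02  0.000e+00  1.810e-02  2.545e-01]
 [ 1.161e+00 -1.060e-02  8.000e-04  2.770e-02  2.591e-01]
 [ 1.232e+00 -1.050e-02  1.500e-03  3.760e-02  2.630e-01]
 [ 1.303e+00 -1.040e-02  2.300e-03  4.780e-02  2.662e-01]
 [ 1.374e+00 -1.020e-02  3.000e-03  5.820e-02  2.686e-01]
 [ 1.445e+00 -1.000e-02  3.700e-03  6.870e-02  2.703e-01]
 [ 1.516e+00 -9.700e-03  4.400e-03  7.930e-02  2.713e-01]
 [ 1.587e+00 -9.400e-03  5.100e-03  8.990e-02  2.715e-01]
 [ 1.658e+00 -9.000e-03  5.700e-03  1.006e-01  2.709e-01]
 [ 1.729e+00 -8.500e-03  6.400e-03  1.111e-01  2.696e-01]
 [ 1.800e+00 -8.100e-03  6.900e-03  1.216e-01  2.676e-01]]
```

Emit:
{"method": "play_rows", "body": {"targets": [[[-0.0085,0,-0.0063,0,0,0,1],[-0.009,0,-0.0057,0,0,0,1],[-0.0094,0,-0.0051,0,0,0,1],[-0.0097,0,-0.0044,0,0,0,1],[-0.01,0,-0.0037,0,0,0,1],[-0.0102,0,-0.003,0,0,0,1],[-0.0104,0,-0.0022,0,0,0,1],[-0.0105,0,-0.0015,0,0,0,1]]]}}

```text
t: 9.3
position: [0.5592, -0.0542, 0.2453]
orientation: [-0.045, 0.966, 0.014, 0.255]
contact_force: [-1.1, -0.2, 0.2]
opening: 0.002
```

```bash
python3 pose.py; python3 lid.py 3 | grep side
```

```text
t 9.3 q [-0.16 -0.37 -0.35  1.09  0.13 -0.22] box pos [ 2.000e-04 -3.320e-02  2.453e-01] F [-1.2 -0.1  0.2] tool axes in box (cols)
 [[-0.869  0.004  0.494]
 [ 0.005  1.     0.002]
 [-0.494  0.004 -0.869]]
side -0.1 713 [0.127 0.129 0.131]
side -0.08 649 [0.127 0.129 0.131]
side -0.06 229 [0.109 0.124 0.128]
side -0.04 55 [0.106 0.11  0.313]
side -0.02 206 [0.1   0.102 0.109]
side 0.0 86 [0.106 0.256 0.273]
side 0.02 919 [0.252 0.255 0.258]
side 0.04 1224 [0.24  0.246 0.252]
side 0.06 1136 [0.211 0.217 0.223]
side 0.08 1057 [0.182 0.189 0.195]
side 0.1 972 [0.154 0.16  0.166]
side 0.12 889 [0.125 0.13  0.136]
```

View pics/scene3.png

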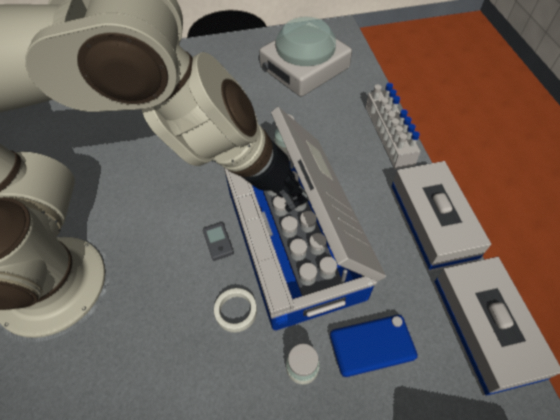

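The view shows the lid on the fingers at about 0.96 rad (slope 1.43), as planned. I continue the arc.

Emit:
{"method": "play_rows", "body": {"targets": [[[-0.0106,0,-0.0007,0,0,0,1],[-0.0106,0,0,0,0,0,1],[-0.0106,0,0.0008,0,0,0,1],[-0.0105,0,0.0015,0,0,0,1],[-0.0104,0,0.0023,0,0,0,1],[-0.0102,0,0.003,0,0,0,1],[-0.01,0,0.0037,0,0,0,1],[-0.0097,0,0.0044,0,0,0,1],[-0.0094,0,0.0051,0,0,0,1]]]}}

```text
t: 10.15
position: [0.65, -0.0457, 0.2719]
orientation: [-0.045, 0.966, 0.014, 0.255]
contact_force: [-0.7, -0.4, 0.1]
opening: 0.003
```

Emit:
{"method": "play_rows", "body": {"targets": [[[-0.009,0,0.0057,0,0,0,1],[-0.0085,0,0.0064,0,0,0,1],[-0.0081,0,0.0069,0,0,0,1],[0,0,0,0,0,0,1],[0,0,0,0,0,0,1],[0,0,0,0,0,0,1]]]}}

```text
t: 10.65
position: [0.6806, -0.0427, 0.2674]
orientation: [-0.045, 0.966, 0.014, 0.254]
contact_force: [-0.4, -0.6, -0.1]
opening: -0.001
```

```bash
cat > lid2.py <<'E'
from workcell import optics
from h import *
import sys
C=np.array([.5558,-.0211]);a=np.radians(5.57);X=np.array([np.cos(a),np.sin(a)]);Y=np.array([-X[1],X[0]])
for n in("scene","side"):
    f=optics.grab_frame(n);cv2.imwrite(f"pics/{n}{sys.argv[1]}.png",f["image"][:,:,::-1])
    P=pts(f);x=(P[...,:2]-C)@X;y=(P[...,:2]-C)@Y;z=P[...,2]
    for b in np.arange(.12,.28,.02):
        k=(abs(z-b)<.004)&(abs(y)<.18)&(abs(y+.033)>.06)&(x>.05)&(x<.25)&(f["image"].min(-1)>50)
        if k.sum()>20: print(n,round(b,2),k.sum(),np.percentile(x[k],[10,50,90]).round(3))
E
python3 pose.py; python3 lid2.py 4
```

```text
t 10.65 q [-0.1  -0.08 -0.07  1.08  0.1  -0.17] box pos [ 0.1221 -0.0336  0.2674] F [-0.5 -0.6 -0.1] tool axes in box (cols)
 [[-0.87   0.003  0.492]
 [ 0.005  1.     0.002]
 [-0.492  0.004 -0.87 ]]
scene 0.12 190 [0.113 0.115 0.116]
scene 0.14 40 [0.051 0.12  0.122]
scene 0.16 23 [0.126 0.126 0.128]
scene 0.18 26 [0.131 0.132 0.133]
scene 0.2 28 [0.137 0.138 0.139]
scene 0.22 27 [0.143 0.144 0.145]
scene 0.24 126 [0.148 0.149 0.151]
scene 0.26 161 [0.154 0.155 0.156]
side 0.12 88 [0.111 0.112 0.113]
side 0.14 50 [0.053 0.118 0.119]
side 0.16 52 [0.122 0.124 0.124]
side 0.18 108 [0.128 0.129 0.13 ]
side 0.2 157 [0.134 0.135 0.136]
side 0.22 165 [0.14  0.141 0.142]
side 0.24 221 [0.145 0.147 0.148]
side 0.26 179 [0.152 0.153 0.154]
```

The lid leans 0.28 rad past upright, so 1.85 rad, on its stop. I withdraw and check.

Emit:
{"method": "play_rows", "body": {"targets": [[[0.012,0,-0.012,0,0,0,1],[0.025,0,-0.02,0,0,0,1],[0.025,0,-0.02,0,0,0,1],[0.025,0,-0.02,0,0,0,1],[0,0,-0.02,0,0,0,1],[0,0,0,0,0,0,1],[0,0,0,0,0,0,1],[0,0,0,0,0,0,1],[0,0,0,0,0,0,1]]]}}

```text
t: 11.5
position: [0.5607, -0.0541, 0.3036]
orientation: [-0.045, 0.966, 0.014, 0.254]
contact_force: [-0.0, 0.1, -0.2]
opening: 0.002
```

```bash
python3 pose.py; python3 lid2.py 5
```

```text
t 11.5 q [-0.15 -0.34 -0.21  1.2   0.13 -0.22] box pos [ 0.0016 -0.0333  0.3036] F [-0.   0.1 -0.2] tool axes in box (cols)
 [[-0.871  0.003  0.492]
 [ 0.005  1.     0.002]
 [-0.492  0.005 -0.871]]
scene 0.12 209 [0.113 0.115 0.116]
scene 0.14 43 [0.052 0.12  0.122]
scene 0.16 37 [0.125 0.126 0.127]
scene 0.18 36 [0.131 0.132 0.133]
scene 0.2 45 [0.137 0.138 0.139]
scene 0.22 46 [0.142 0.143 0.145]
scene 0.24 253 [0.148 0.149 0.151]
scene 0.26 330 [0.154 0.155 0.157]
side 0.12 114 [0.111 0.112 0.113]
side 0.14 150 [0.116 0.117 0.119]
side 0.16 145 [0.122 0.123 0.124]
side 0.18 138 [0.128 0.129 0.13 ]
side 0.2 153 [0.134 0.135 0.136]
side 0.22 163 [0.14  0.141 0.142]
side 0.24 223 [0.145 0.147 0.148]
side 0.26 180 [0.152 0.153 0.154]
```

View pics/scene5.png

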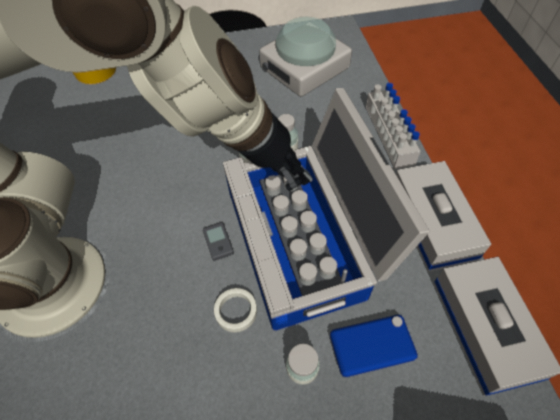

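View pics/side5.png

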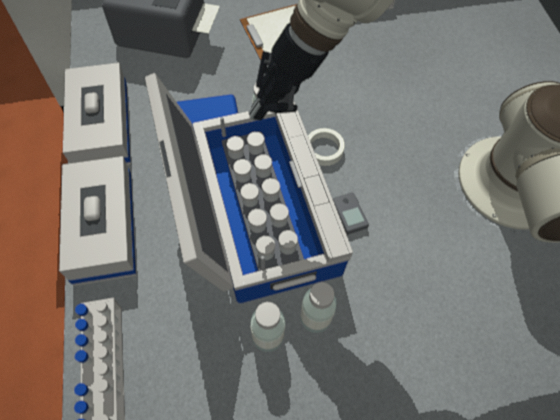

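The lid stands fully open, the arm is clear, and the bottles, jar, tape, logger and ice pack are at the same pixels as at the start. I hand in.

```bash
python3 -c "
from workcell import job
print(job.sign_off())"
```

```text
the job is handed in; nothing more can be done
None
```

The cool box is open and handed in at about 11.5 s of the 58 s allowed; the sign-off gave no verdict.

- **Catch:** The hairlines put the button about 48 mm left of the inlay's centre. It gave softly under the shut fingertips, with about 2 to 5 N over roughly 5 mm of travel. The lid sprang to about 0.5 rad after I let go.
- **Lid:** I pushed it over along an arc about its hinge, with the fingers tilted forward. After I withdrew, both cameras put it at about 1.85 rad, the same as before I withdrew, so it rests on its stop.
- **Last checks:**
  - The wrist force read about 0 N with the arm clear.
  - By eye in the final pictures, every bystander stands where it started and the bottles and jar are upright. I did not re-measure their positions.
  - I did not measure the button's flushness after letting go. The deck looks flat in the final view.
- **Problem on the way:** My first forward tilt of 60° was out of the arm's reach (joint 2 at its limit). The tool drifted about 12 cm towards the lid and 10 cm sideways, without contact. I reduced the tilt to 30° and went on from there.

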